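# Clamp a turning blank in the bayonet pot and hold the cap home

### The arm

A 6-joint arm with a two-finger parallel gripper is mounted at the origin on the work surface. World frame = base frame: x ahead of the robot, y to its left, z up, the work surface at z = 0. Lengths are in m, angles in degrees, forces in N, time in s.
With the tool pointing down it reaches from about 0.35 to 0.875 m from the base axis. Payload 4.2 kg.
Tool frame: the origin (TCP) lies midway between the tips of the shut fingers; the grasp point (between the pads) lies 19 mm behind it (r.pinch_z is the distance from the TCP to the grasp point, in m); z points along the fingers, y is the line along which they close (so a half turn about z gives the same grasp; the last joint's range is limited). The gripper opens to 87 mm and grips with 3 to 60 N. Pads are 19 mm wide; open, the fingers measure 117 mm over their backs; the gripper's body (75 mm by 190 mm) begins 51 mm behind the grasp point.
Start: joints at [90.447, 22.042, 0.453, 0, -68.411, -14.817], TCP at [0.155, 0.605, 0.223] pointing down, gripper open.
Joint ranges: [-179.83, 179.83], [-69.29, 118.12], [-61.27, 80.66], [-181.25, 117.63], [-171.15, -9.14], [-177.46, 177.46]. Speed limits (degrees/s): [159.86, 159.86, 180, 180, 180, 180].

### API

Orientations are given as a 3x3 rotation matrix whose columns are the frame's x, y, z axes.
In Python, from station import r, imaging, models gives the robot as it stands. The module is installed in compiled form; this text tells all that it offers.
- The arm moves only by the tool apply_moves, never from a script. Its argument "moves" is a list of rows, each a list of 2 entries, a list of its own where there are three numbers: the shift along the tool's x, y, z in m, then the turn about the tool's z in degrees. A call has 1 to 5 rows; each row shifts and turns the commanded pose from where the row before left it, along the tool's axes as they then stand; what a row does not reach is not made up. A row lasts 1/12 s, in which the tool goes at most 41.7 mm and 7.16 degrees, less where a joint would pass 70% of its speed; a pose out of reach is approached as far as the arm can. A call is refused whole if a number of a shift passes 0.0417 or a number of a turn 7.16, either way. A call with a gripper value outside its range is refused whole. "hand" is the finger opening in m, from 0 to 0.087, set as the call begins (left out, the last holds). The fingers move at their own pace and stop on an object; the grip force is fixed at half the most. Time passes only in rows, so rows that do not move let the fingers close. It gives the time, the measured TCP pose, the force, the opening and the grip force at its end, in the units of the state.
- r.sense(): the state, without advancing time (a new reading comes with each control period).
- imaging.capture(name): name is "side" or "top" or "wrist"; returns a dict with "frame" (480x640x3 uint8, blue, green, red), "intrinsics" (3x3 intrinsics, pixels), "eye" and "orientation" of the camera in the world. Camera axes: x right, y down, z forward; pixel columns grow to the right and rows downward; lengths in m; the calibration is good to about 2 mm. A picture is of the moment at which its call begins. There is no depth.
- r.finish_job(): hands the job in; it is judged then, once.
Trained networks look in a picture, given as the dict that the camera call returned (one of the last four; its "shot" number tells which), for a name from the list of things; names that differ only in an ending like _2 or _b are one class to them, and where a whole thing is asked for, a point or a joint stands for the part that bears it (a point fixed in the world has none). Each returns a list of dicts, best first, with "confidence" (0 to 1); they miss things now and then, are a little off and sometimes report something else, mostly with a low value. They report only what shows in the picture. A call takes as long as a camera call. They do not tell look-alikes from the thing itself.
- models.cut_out(picture, target): "region" (480x640 bool, what is visible of it) and "extent" ([left, top, width, height] as shares, 0 to 1, of the picture: columns of its width, rows of its height, round what is visible of it).
- models.place_of(picture, target): "at" ([column, row] as shares, 0 to 1, of the picture: columns of its width, rows of its height: a listed point, or the origin of a listed thing).
The state is a dict: "time_s": time; "joints": joint angles; "joint_velocities": joint speeds; "effort": joint torques, N m; "tcp_pos": TCP position; "ee_rot": TCP orientation; "wrist_force": force on the tool from outside, world axes, zero at the start; "moment": the same for the moment, N m; "gripper_width": opening from 0.0 (shut) to 1.0 (fully open); "gripper_force": force on a finger pad.
Only numpy, scipy, OpenCV 4.12 (cv2) and the standard library are available. Lean on these libraries where they do the work, as an engineer would, in place of code of your own. Each camera call takes 0.05 s, during which the arm holds its last target. There are 200 camera calls.

### The job

Lay the big round wooden blank in the round cavity of the clamp pot and let go of it, then bring the bayonet cap over it with its claws over the two notches, push it fully down against the spring and, keeping it below the lip, twist it a quarter turn clockwise (seen from above) to its stop. The lock has no catch, so finish while still gripping the cap and pressing it fully down in its turned position, so that I can put the locking screw in. Leave the other things on the bench where they are.

Things in the scene. Friction and masses are not known exactly. Their poses are not given: they have to be found in the camera images.
- blank: the round blank: plain light wooden disc, diameter 48 mm, 24 mm thick, about 35 g, flat on the bench near a square blank (48 x 48 x 24 mm) and a smaller disc (diameter 32 mm) of the same wood; which of the three lies where changes. Origin: centre of its underside, z up.
- pot: the clamp pot, fixed to the bench: round dark base, diameter 144 mm, top 12 mm above the bench; on it a steel tube, diameter 66 mm, with a round lip, diameter 84 mm, its underside 25 mm and its top 35 mm above the bench. Below the lip, stops block anticlockwise turning and end the clockwise turn at about 83 degrees. Origin: base centre at bench height, z up; yaw and yaw + pi are the same.
- pot_mouth (a point): centre of the mouth of the pot's round cavity, level with the lip's top, 35 mm above the bench. The cavity is 52 mm in diameter and 8 mm deep down to the spring floor.
- notch (a point): middle of the pot's +x notch at the lip's rim, 42 mm from the axis, at the lip's top. One notch on each side cuts the lip on the pot's +x and -x sides: each about 31 mm wide, reaching in to 33 mm from the axis.
- spring_floor (a joint): how far the cavity's sprung floor is pressed down, m: 0 at rest, about 3 N preload plus 900 N/m. Over the blank, the cap meets it with its feet 23 mm above the bench; the claws fit under the lip when the floor is over 6 mm down; at 11 mm (13 N) the feet stand on the pot's base: fully down. A turned cap that is let go springs back up to 6 mm.
- cap: the loose bayonet cap, about 250 g, standing on its two claws on the bench: aluminium disc, diameter 80 mm, underside 28 mm and top 38 mm above the feet, with a bar 104 x 24 mm across it along the cap's x and a leg down at each end of the bar. Origin: on the axis at the level of the feet, z up; yaw and yaw + pi are the same.
- cap_claw (a point): tip of the cap's +x claw at foot level, 36 mm from the axis. Each leg is 24 mm wide, 44.5 to 52 mm from the axis, and ends in a claw 8 mm high pointing inwards to 36 mm from the axis.
- cap_grip (a point): centre of the cap's black grip bar, on the axis, 53 mm above the feet; the bar is 60 mm long along the cap's x (the line of the claws), 14 mm thick along its y, and rises from 38 to 68 mm above the feet.
- square_blank: bystander: square wooden blank 48 x 48 x 24 mm, origin at the centre of its underside
- small_disc: bystander: wooden disc, diameter 32 mm, 24 mm thick, too small for the cavity; origin at the centre of its underside
- face_ring: bystander: flat steel ring, diameter 84 mm, 14 mm high, origin at the centre of its underside
- spanner: bystander: spanner lying on the bench; origin under its middle
- mug: bystander: white mug, diameter 76 mm, 85 mm high, origin at the centre of its underside
- spindle: bystander: small dark turned wooden spindle, standing, 95 mm high, 44 mm foot; origin at the centre of its underside
Mind the look-alikes: they are no part of the job. Leave any blue, green or purple look-alike of the cap alone.

How it is judged:
By the outcome, as a careful person would: the job done as asked, in the order asked, and still so for the second after the job is handed in, while the arm keeps its last pose, push and grip.
It also fails if it takes over 66 s, if anything falls off the work surface, if the arm or the gripper's body presses on something with over 40 N, if the wrist force passes 120 N, or if a joint passes its speed limit or range.

## Working session

There is one attempt and no reset: what is moved stays moved. The work goes in short steps, Python scripts to look and compute and a tool call to move; the robot and the scene stay as the last step left them, time stands still between calls to the robot, and variables do not carry over. Pictures are saved under pics/ and viewed, at most 12 in all, crops included, and the job is handed in when it is done.

Besides the shell and the picture viewer there is one more tool, called after "Call:" as a command line: name --argument value ..., lists and objects as JSON in quotes. apply_moves: Moves the arm, as the interface text tells. Its arguments: {"type":"object","properties":{"moves":{"type":"array"},"hand":{"type":"number"}},"required":["moves"]}

```bash
mkdir -p pics; cat > h.py <<'E'
import numpy as np, cv2
from station import r, imaging, models
def ray(p,at):
    K=np.array(p["intrinsics"]);R=np.array(p["orientation"])
    d=R@np.linalg.solve(K,[at[0]*640,at[1]*480,1.]);return np.array(p["eye"]),d/np.linalg.norm(d)
def onz(p,at,z):
    e,d=ray(p,at);return e+d*(z-e[2])/d[2]
def tri(rs):
    A=0;b=0
    for e,d in rs:
        M=np.eye(3)-np.outer(d,d);A=A+M;b=b+M@e
    x=np.linalg.solve(A,b);return x,[np.linalg.norm((np.eye(3)-np.outer(d,d))@(x-e)) for e,d in rs]
def proj(p,X):
    c=np.array(p["orientation"]).T@(np.array(X)-np.array(p["eye"]));q=np.array(p["intrinsics"])@c;return q[:2]/q[2]
E
python3 - <<'E'
from h import *
for n in("top","side"):
    p=imaging.capture(n);cv2.imwrite(f"pics/{n}0.png",p["frame"])
    print(n,np.round(p["eye"],3))
    for t in"blank square_blank small_disc pot pot_mouth notch cap cap_claw cap_grip".split():
        for d in models.place_of(p,t)[:4]:print(t,round(d["confidence"],2),np.round(np.array(d["at"])*[640,480]),np.round(onz(p,d["at"],dict(pot_mouth=.035,notch=.035,cap_grip=.053).get(t,0)),3))
print(r.sense())
E
```

```text
top [0.3   0.026 1.592]
blank 0.69 [413. 217.] [ 0.563 -0.228  0.   ]
pot 0.71 [310. 227.] [0.534 0.062 0.   ]
pot 0.2 [409. 264.] [ 0.432 -0.215  0.   ]
pot_mouth 0.86 [313. 227.] [0.529 0.054 0.035]
pot_mouth 0.7 [410. 264.] [ 0.427 -0.213  0.035]
notch 0.75 [322. 211.] [0.575 0.028 0.035]
cap 0.95 [216. 279.] [0.386 0.322 0.   ]
cap 0.95 [283. 287.] [0.366 0.137 0.   ]
cap 0.87 [204. 190.] [0.639 0.365 0.   ]
cap 0.85 [179. 325.] [0.26  0.422 0.   ]
cap_claw 0.9 [217. 189.] [0.642 0.326 0.   ]
cap_claw 0.83 [191. 323.] [0.264 0.39  0.   ]
cap_claw 0.74 [241. 226.] [0.537 0.255 0.   ]
cap_claw 0.63 [225. 273.] [0.403 0.298 0.   ]
cap_grip 0.9 [215. 283.] [0.374 0.315 0.053]
cap_grip 0.84 [201. 192.] [0.623 0.359 0.053]
cap_grip 0.76 [284. 293.] [0.348 0.13  0.053]
cap_grip 0.67 [234. 234.] [0.505 0.266 0.053]
side [ 0.208 -0.678  0.714]
blank 0.93 [408. 323.] [ 0.568 -0.223  0.   ]
square_blank 0.73 [413. 409.] [ 0.486 -0.383  0.   ]
small_disc 0.71 [372. 194.] [0.698 0.19  0.   ]
small_disc 0.53 [268. 168.] [0.476 0.428 0.   ]
pot 0.68 [339. 241.] [0.54  0.051 0.   ]
pot_mouth 0.3
[... 720 characters left out ...]
4117456e+01, -1.48181893e+01]), 'joint_velocities': array([ 0.10036093,  0.01124934,  0.17561828,  0.00734899,  0.00567462,
       -0.13095931]), 'effort': array([-1.50799606e-04, -3.90475774e+01,  1.87620950e+01,  4.22449082e+00,
        1.55015284e-02, -1.74103224e-05]), 'tcp_pos': array([0.15508045, 0.60542619, 0.22256396]), 'ee_rot': array([[ 9.68706118e-01, -2.48210508e-01, -1.07419401e-05],
       [-2.48210508e-01, -9.68706118e-01,  1.13754642e-05],
       [-1.32292929e-05, -8.35321937e-06, -1.00000000e+00]]), 'wrist_force': array([ 0.36413815,  0.469914  , -0.28133681]), 'moment': array([-0.00326124, -0.00343368, -0.00652939]), 'gripper_force': 0.0, 'gripper_width': 1.001765624063543}
```

View pics/top0.png

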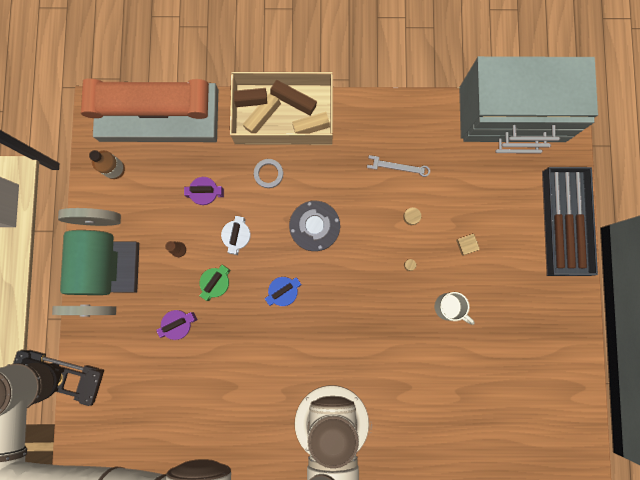

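View pics/side0.png

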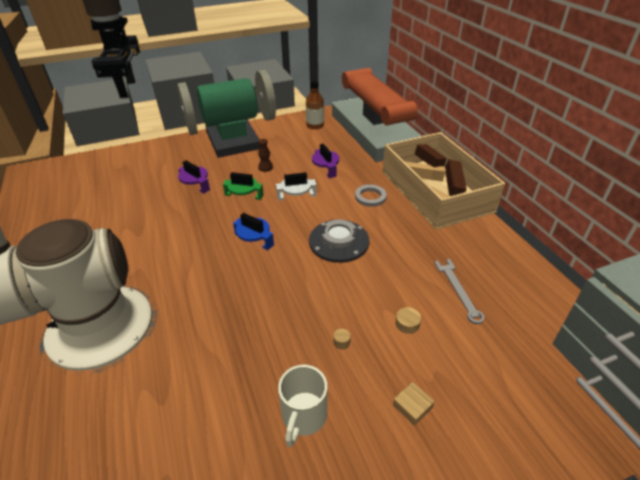

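The round blank could be any of three pieces in the top view: the large disc (413,216), the small disc (410,265) or the square (468,244). I choose the large disc at (413,216). 

The cap candidates are white (236,235), green (214,282), blue (283,291), and purple (203,191) and (176,325). I choose the bare aluminium one at (236,235). The pot is at (315,226). Next I move the wrist camera in between cap and pot.

Call:
apply_moves --moves '[[[0.03, 0.0245, -0.002], 0], [[0.03, 0.0245, -0.002], 0], [[0.03, 0.0245, -0.002], 0], [[0.03, 0.0245, -0.002], 0], [[0.03, 0.0245, -0.002], 0]]'

```text
time_s: 1.42
tcp_pos: [0.2707, 0.448, 0.2328]
ee_rot: [[0.969, -0.248, 0.0], [-0.248, -0.969, 0.0], [0.0, -0.0, -1.0]]
wrist_force: [0.4, 1.0, -0.6]
gripper_width: 1.001
gripper_force: 0.0
```

Call:
apply_moves --moves '[[[0.03, 0.0245, -0.002], 0], [[0.03, 0.0245, -0.002], 0], [[0.03, 0.0245, -0.002], 0], [[0.03, 0.0245, -0.002], 0], [[0.03, 0.0245, -0.002], 0]]'

```text
time_s: 1.83
tcp_pos: [0.3856, 0.292, 0.2431]
ee_rot: [[0.969, -0.248, 0.001], [-0.248, -0.969, 0.001], [0.0, -0.001, -1.0]]
wrist_force: [-0.8, 0.9, 0.1]
gripper_width: 1.002
gripper_force: 0.0
```

Call:
apply_moves --moves '[[[0.03, 0.0245, -0.002], 0], [[0.03, 0.0245, -0.002], 0], [[0.02, 0.0245, -0.002], 0], [[0, 0, 0], 0]]'

```text
time_s: 2.17
tcp_pos: [0.4457, 0.1987, 0.2491]
ee_rot: [[0.967, -0.254, 0.001], [-0.254, -0.967, -0.001], [0.001, 0.0, -1.0]]
wrist_force: [0.7, 1.4, -0.0]
gripper_width: 0.998
gripper_force: 0.0
```

```bash
cat > look.py <<'E'
from h import *
import sys
Z=dict(pot_mouth=.035,notch=.035,cap_grip=.053)
p=imaging.capture("wrist");cv2.imwrite(f"pics/{sys.argv[1]}.png",p["frame"])
s=r.sense();print("t",s["time_s"],np.round(s["tcp_pos"],4),"x",np.round(s["ee_rot"][:,0],4),"eye",np.round(p["eye"],3))
import pickle
try:L=pickle.load(open("obs.pkl","rb"))
except Exception:L=[]
for t in sys.argv[2:]:
    for d in models.place_of(p,t)[:3]:
        print(t,round(d["confidence"],2),np.round(np.array(d["at"])*[640,480]),np.round(onz(p,d["at"],Z.get(t,0)),4))
        L.append((sys.argv[1],t,d["confidence"],d["at"],*ray(p,d["at"])))
pickle.dump(L,open("obs.pkl","wb"))
E
python3 look.py w1 pot pot_mouth notch cap cap_claw cap_grip blank
```

```text
t 2.2167 [0.4451 0.2004 0.2488] x [ 9.675e-01 -2.527e-01  4.000e-04] eye [0.513 0.181 0.41 ]
pot 0.64 [450.  60.] [0.5367 0.0456 0.    ]
pot_mouth 0.56 [457.  52.] [0.5395 0.051  0.035 ]
notch 0.77 [476.   0.] [0.5751 0.0284 0.035 ]
cap 0.83 [237. 154.] [0.5044 0.2652 0.    ]
cap 0.8 [99. 45.] [0.6317 0.3586 0.    ]
cap 0.78 [168. 394.] [0.2625 0.4249 0.    ]
cap_claw 0.95 [372. 286.] [0.3341 0.1658 0.    ]
cap_claw 0.88 [135.  32.] [0.6337 0.3219 0.    ]
cap_claw 0.88 [189. 376.] [0.28   0.3929 0.    ]
cap_grip 0.92 [405. 279.] [0.3561 0.1366 0.053 ]
cap_grip 0.64 [215. 305.] [0.3759 0.3166 0.053 ]
cap_grip 0.63 [228. 155.] [0.5069 0.2614 0.053 ]
```

Call:
apply_moves --moves '[[[0.011, 0.0325, 0], 0], [[0.011, 0.0325, 0], 0], [[0.011, 0.0325, 0], 0], [[0.011, 0.0325, 0], 0], [[0, 0, 0], 0]]'

```text
time_s: 2.98
tcp_pos: [0.4538, 0.0625, 0.2486]
ee_rot: [[0.968, -0.251, -0.001], [-0.251, -0.968, -0.001], [-0.001, 0.001, -1.0]]
wrist_force: [1.3, 0.3, -0.3]
gripper_width: 1.0
gripper_force: 0.0
```

```bash
python3 look.py w2 pot pot_mouth notch cap cap_claw cap_grip blank
```

```text
t 3.0333 [0.4543 0.0642 0.2486] x [ 0.968  -0.2509  0.    ] eye [0.521 0.045 0.409]
pot 0.95 [310. 107.] [0.5369 0.0474 0.    ]
pot_mouth 0.78 [303. 104.] [0.5394 0.0523 0.035 ]
notch 0.78 [320.  55.] [0.5744 0.0284 0.035 ]
cap 0.72 [110. 195.] [0.5052 0.2653 0.    ]
cap 0.71 [277. 297.] [ 0.3554  0.1324 -0.    ]
cap_claw 0.72 [ 99. 159.] [0.5417 0.2618 0.    ]
cap_claw 0.58 [114. 291.] [0.4064 0.3006 0.    ]
cap_claw 0.57 [ 5. 83.] [0.6302 0.3211 0.    ]
cap_grip 0.74 [ 80. 202.] [0.508  0.2649 0.053 ]
```

View pics/w2.png

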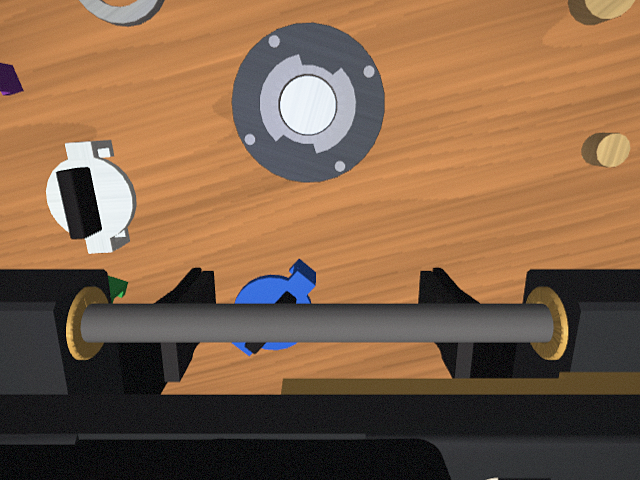

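Call:
apply_moves --moves '[[[0.0145, 0.0352, 0], 0], [[0.0145, 0.0352, 0], 0], [[0.0145, 0.0352, 0], 0], [[0.0145, 0.0352, 0], 0], [[0.0145, 0.0352, 0], 0]]'

```text
time_s: 3.8
tcp_pos: [0.4814, -0.1236, 0.2487]
ee_rot: [[0.969, -0.246, 0.0], [-0.246, -0.969, 0.0], [0.0, -0.0, -1.0]]
wrist_force: [1.0, 0.7, 0.3]
gripper_width: 0.998
gripper_force: 0.0
```

Call:
apply_moves --moves '[[[0.0145, 0.0352, 0], 0], [[0.0145, 0.0352, 0], 0], [[0, 0, 0], 0], [[0, 0, 0], 0]]'

```text
time_s: 4.13
tcp_pos: [0.4918, -0.1993, 0.2478]
ee_rot: [[0.968, -0.251, -0.001], [-0.251, -0.968, 0.0], [-0.001, 0.0, -1.0]]
wrist_force: [-0.1, 1.3, 0.9]
gripper_width: 1.005
gripper_force: 0.0
```

```bash
python3 look.py w3 blank small_disc square_blank; cat > seg.py <<'E'
from h import *
def blankfit(p,near,zt=.024,name="blank"):
    "centre from silhouette: fit projected disc rims to the region's contour"
    from scipy.optimize import least_squares
    best=[c for c in models.cut_out(p,name)]
    c=min(best,key=lambda c:np.linalg.norm(np.array(c["extent"][:2])+np.array(c["extent"][2:])/2-proj(p,[*near,zt/2])/[640,480]))
    m=c["region"].astype(np.uint8);cs=max(cv2.findContours(m,0,1)[0],key=cv2.contourArea)[:,0].astype(float)
    th=np.linspace(0,2*np.pi,72,endpoint=False)
    def f(q):
        P=np.array([proj(p,[q[0]+q[2]*np.cos(t),q[1]+q[2]*np.sin(t),z]) for z in(0,zt) for t in th],np.float32)
        h=cv2.convexHull(P)
        return [cv2.pointPolygonTest(h,tuple(map(float,k)),True) for k in cs]
    s=least_squares(f,[*near,.024],loss="soft_l1",x_scale=.01,diff_step=1e-3)
    return s.x,np.sqrt(np.mean(s.fun**2)),c["confidence"]
E
python3 - <<'E'
from seg import *
p=imaging.capture("wrist");print(blankfit(p,[.565,-.226]))
p=imaging.capture("side");print(blankfit(p,[.565,-.226]))
p=imaging.capture("top");print(blankfit(p,[.565,-.226]))
f=cv2.imread("pics/w3.png");cv2.imwrite("pics/w3c.png",f[:300,100:500])
E
```

```text
t 4.1833 [ 0.4917 -0.1982  0.248 ] x [ 0.9685 -0.249  -0.0011] eye [ 0.559 -0.217  0.409]
blank 0.59 [323. 114.] [ 0.5658 -0.2248  0.    ]
square_blank 0.63 [492. 153.] [ 0.488 -0.377  0.   ]
(array([ 0.56502731, -0.22446703,  0.02320577]), np.float64(0.42155156408643124), 0.8)
(array([ 0.56576879, -0.22455358,  0.02289058]), np.float64(0.4238887942246636), 0.82)Traceback (most recent call last):
  File "<stdin>", line 4, in <module>
  File "seg.py", line 6, in blankfit
    c=min(best,key=lambda c:np.linalg.norm(np.array(c["extent"][:2])+np.array(c["extent"][2:])/2-proj(p,[*near,zt/2])/[640,480]))
ValueError: min() iterable argument is empty
```

```bash
python3 - <<'E'
from seg import *
pw=imaging.capture("wrist");ps=imaging.capture("side")
print("origin tri",tri([ray(p,models.place_of(p,"blank")[0]["at"]) for p in(pw,ps)]))
for z in(.012,.024,.036):
    print(z,[np.round(blankfit(p,[.565,-.226],z)[:1],4) for p in(pw,ps)])
cv2.imwrite("pics/w3c.png",pw["frame"][:300,100:500])
E
```

```text
origin tri (array([ 0.56620485, -0.22399394, -0.00109201]), [np.float64(0.0016864896149177756), np.float64(0.0016864896149176949)])
0.012 [array([[ 0.5654, -0.2251,  0.0241]]), array([[ 0.5684, -0.2215,  0.026 ]])]
0.024 [array([[ 0.5652, -0.2248,  0.0233]]), array([[ 0.5652, -0.2255,  0.0231]])]
0.036 [array([[ 0.565 , -0.2245,  0.0226]]), array([[ 0.5619, -0.2296,  0.0208]])]
```

View pics/w3c.png

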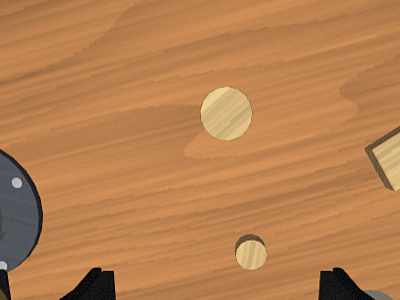

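Crop: the big disc is at (226,114), the small disc at (251,252), and the square is cut off at the right. The large disc is confirmed, with a height of about 24 mm.

Call:
apply_moves --moves '[[[0.0156, 0.0015, 0.034], 0], [[0.0156, 0.0015, 0.034], 0], [[0.0156, 0.0015, 0.034], 0], [[0.0156, 0.0015, 0.034], 0], [[0.0156, 0.0015, 0.034], 0]]'

```text
time_s: 5.55
tcp_pos: [0.5661, -0.2251, 0.0772]
ee_rot: [[0.969, -0.248, 0.001], [-0.248, -0.969, -0.0], [0.001, 0.0, -1.0]]
wrist_force: [0.7, 0.3, 0.6]
gripper_width: 0.998
gripper_force: 0.0
```

Call:
apply_moves --moves '[[[0, 0, 0], 0], [[0, 0, 0], 0], [[0, 0, 0], 0]]'

```text
time_s: 5.8
tcp_pos: [0.566, -0.225, 0.0798]
ee_rot: [[0.969, -0.248, 0.001], [-0.248, -0.969, -0.001], [0.002, 0.0, -1.0]]
wrist_force: [0.0, -1.1, 1.6]
gripper_width: 1.0
gripper_force: 0.0
```

```bash
python3 look.py w4 blank
```

```text
t 5.85 [ 0.5664 -0.225   0.081 ] x [ 0.9688 -0.2477  0.004 ] eye [ 0.633 -0.242  0.241]
blank 0.66 [317. 239.] [ 0.5669 -0.2257  0.    ]
```

Call:
apply_moves --moves '[[[0, 0, 0.03], 0], [[0, 0, 0.0225], 0], [[0, 0, 0.01], 0], [[0, 0, 0.01], 0], [[0, 0, 0], 0]]'

```text
time_s: 6.32
tcp_pos: [0.565, -0.2246, 0.0059]
ee_rot: [[0.969, -0.248, -0.001], [-0.248, -0.969, 0.0], [-0.001, 0.0, -1.0]]
wrist_force: [-0.5, -0.1, -0.1]
gripper_width: 0.998
gripper_force: 0.0
```

Call:
apply_moves --hand 0.03 --moves '[[[0, 0, 0], 0], [[0, 0, 0], 0], [[0, 0, 0], 0], [[0, 0, 0], 0], [[0, 0, 0], 0]]'

```text
time_s: 6.73
tcp_pos: [0.5658, -0.2248, 0.0067]
ee_rot: [[0.969, -0.248, 0.001], [-0.248, -0.969, -0.0], [0.001, -0.0, -1.0]]
wrist_force: [0.3, 0.1, 0.1]
gripper_width: 0.706
gripper_force: 0.0
```

Call:
apply_moves --moves '[[[0, 0, 0], 0], [[0, 0, 0], 0], [[0, 0, 0], 0], [[0, 0, 0], 0], [[0, 0, 0], 0]]'

```text
time_s: 7.15
tcp_pos: [0.5654, -0.2248, 0.0062]
ee_rot: [[0.969, -0.248, 0.0], [-0.248, -0.969, -0.0], [0.0, 0.0, -1.0]]
wrist_force: [-0.4, 0.2, 2.1]
gripper_width: 0.546
gripper_force: 30.0
```

Call:
apply_moves --moves '[[[0, 0, -0.02], 0], [[0, 0, -0.038], 0], [[0, 0, -0.038], 0], [[-0.0188, -0.0288, -0.018], 0], [[-0.0188, -0.0288, 0], 0]]'

```text
time_s: 7.57
tcp_pos: [0.5467, -0.1604, 0.125]
ee_rot: [[0.968, -0.25, 0.011], [-0.25, -0.968, -0.001], [0.011, -0.001, -1.0]]
wrist_force: [0.6, 1.0, -0.4]
gripper_width: 0.544
gripper_force: 30.0
```

Call:
apply_moves --moves '[[[-0.0188, -0.0288, 0], 0], [[-0.0188, -0.0288, 0], 0], [[-0.0188, -0.0288, 0], 0], [[-0.0188, -0.0288, 0], 0], [[-0.0188, -0.0288, 0], 0]]'

```text
time_s: 7.98
tcp_pos: [0.487, 0.0045, 0.12]
ee_rot: [[0.969, -0.248, 0.0], [-0.248, -0.969, 0.0], [0.0, -0.0, -1.0]]
wrist_force: [0.4, 0.6, 0.3]
gripper_width: 0.543
gripper_force: 30.0
```

Call:
apply_moves --moves '[[[-0.0188, -0.0288, 0], 0], [[-0.0188, -0.0288, 0], 0], [[0, 0, 0], 0], [[0, 0, 0], 0], [[0, 0, 0], 0]]'

```text
time_s: 8.4
tcp_pos: [0.4657, 0.0683, 0.12]
ee_rot: [[0.969, -0.248, -0.0], [-0.248, -0.969, -0.0], [-0.0, 0.0, -1.0]]
wrist_force: [1.0, 0.4, -0.9]
gripper_width: 0.543
gripper_force: 30.0
```

```bash
python3 look.py w5 pot pot_mouth notch
```

```text
t 8.45 [0.4659 0.0678 0.12  ] x [ 9.685e-01 -2.489e-01 -2.000e-04] eye [0.533 0.051 0.281]
pot 0.64 [321. 119.] [0.5352 0.0473 0.    ]
pot 0.31 [338.  39.] [0.5799 0.0253 0.    ]
pot_mouth 0.71 [ 22. 185.] [0.5421 0.2329 0.035 ]
notch 0.94 [341.  36.] [0.5748 0.0269 0.035 ]
notch 0.54 [ 34. 239.] [0.5087 0.2401 0.035 ]
```

View pics/w5.png

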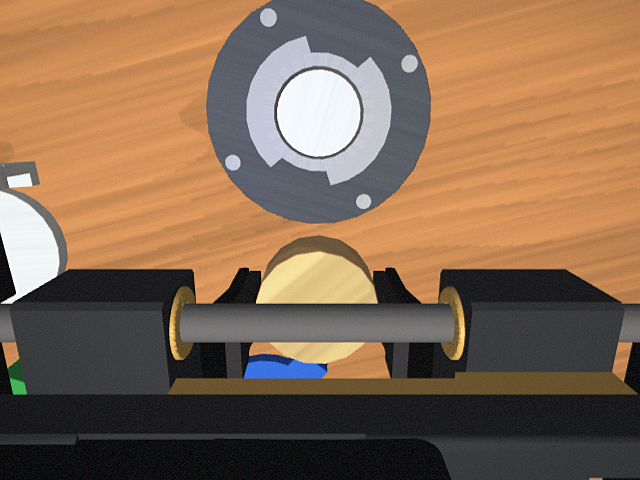

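```bash
cat > pot.py <<'E'
from h import *
from scipy.optimize import least_squares
def back(p,uv,z): return np.array([onz(p,np.array(k)/[640,480],z)[:2] for k in uv])
def circ(P,c0,r):
    s=least_squares(lambda q:np.hypot(P[:,0]-q[0],P[:,1]-q[1])-q[2],[*c0,r],loss="soft_l1",f_scale=5e-4);return s.x
def potfit(p,c=(.538,.05)):
    hsv=cv2.cvtColor(p["frame"],cv2.COLOR_BGR2HSV);S,V=hsv[...,1],hsv[...,2]
    out={}
    yy,xx=np.mgrid[:480,:640];g=np.c_[xx.ravel(),yy.ravel()]
    Kr=lambda z:back_all(p,z)
    def near(z,R): return np.hypot(*(Kr(z)-np.array(c)).transpose(2,0,1))<R
    base=((S<110)&near(.012,.09)).astype(np.uint8)
    lip=((V>125)&(S<80)&near(.035,.05)).astype(np.uint8)
    for n,m,z,R in(("base",base,.012,.072),("lip",lip,.035,.042)):
        k=max(cv2.findContours(m,0,1)[0],key=cv2.contourArea)[:,0].astype(float)
        k=k[(k[:,1]>2)&(k[:,1]<235)]
        P=back(p,k,z);q=np.array([*c,R])
        for _ in range(5):
            rr=np.hypot(*(P-q[:2]).T);q=circ(P[abs(rr-R)<.003],q[:2],R)
        out[n]=np.round(q,4)
        if n=="lip": c2=q[:2]
    X=Kr(.035)-c2;rr=np.hypot(X[...,0],X[...,1]);a=np.arctan2(X[...,1],X[...,0])
    sel=(rr>.035)&(rr<.040)&(yy<235)
    gap=sel&(lip==0)
    z=np.exp(2j*a[gap]).mean();out["yaw"]=np.degrees(np.angle(z)/2)
    for s in(1,-1):
        h=gap&(np.cos(a-np.angle(z)/2)*s>0);out["yaw%d"%s]=np.degrees(np.angle((s*np.exp(1j*a[h])).mean()))
    w=((V>215)&near(.03,.032)).astype(np.uint8)
    k=max(cv2.findContours(w,0,1)[0],key=cv2.contourArea)[:,0].astype(float)
    out["floor27"]=np.round(circ(back(p,k,.027),c2,.025),4)
    return out
def back_all(p,z):
    K=np.array(p["intrinsics"]);R=np.array(p["orientation"]);yy,xx=np.mgrid[:480,:640]
    d=np.stack([xx,yy,np.ones_like(xx)],-1)@np.linalg.inv(K).T@R.T;e=np.array(p["eye"])
    return (e+d*((z-e[2])/d[...,2])[...,None])[...,:2]
if __name__=="__main__":
    for n in("wrist","side"):
        p=imaging.capture(n)
        try:print(n,potfit(p))
        except Exception as e:print(n,e)
    print(r.sense()["tcp_pos"])
E
python3 pot.py
```

```text
wrist {'base': array([0.5382, 0.0489, 0.0706]), 'lip': array([0.5381, 0.0489, 0.0418]), 'yaw': np.float64(-30.865571650453216), 'yaw1': np.float64(-30.7450071540149), 'yaw-1': np.float64(-31.027639899678217), 'floor27': array([0.5382, 0.0489, 0.0245])}
side {'base': array([0.5387, 0.0519, 0.0693]), 'lip': array([0.5359, 0.0481, 0.0421]), 'yaw': np.float64(-28.44123502143144), 'yaw1': np.float64(-24.306744671828575), 'yaw-1': np.float64(-31.645588864888904), 'floor27': array([0.5396, 0.0531, 0.0163])}
[0.46595467 0.06741717 0.11990365]
```

Call:
apply_moves --moves '[[[0.025, 0.0005, 0.015], 0], [[0.025, 0, 0.015], 0], [[0.0249, 0, 0.02], 0], [[0, 0, 0.02], 0], [[0, 0, 0], 0]]'

```text
time_s: 9.12
tcp_pos: [0.5363, 0.0474, 0.0459]
ee_rot: [[0.968, -0.252, -0.008], [-0.252, -0.968, -0.002], [-0.007, 0.004, -1.0]]
wrist_force: [-0.8, -0.8, -0.6]
gripper_width: 0.545
gripper_force: 30.0
```

Call:
apply_moves --moves '[[[0, 0, 0], 0], [[0, 0, 0], 0], [[0, 0, 0], 0]]'

```text
time_s: 9.37
tcp_pos: [0.5387, 0.0495, 0.0515]
ee_rot: [[0.969, -0.248, 0.002], [-0.248, -0.969, 0.001], [0.002, -0.001, -1.0]]
wrist_force: [-1.2, -0.8, -0.3]
gripper_width: 0.544
gripper_force: 30.0
```

```bash
python3 - <<'E'
from h import *
print(np.mean([ (imaging.capture("wrist"),r.sense()["tcp_pos"])[1] for _ in range(4)],0))
p=imaging.capture("side");cv2.imwrite("pics/s1.png",cv2.resize(p["frame"][170:290,260:420],None,fx=4,fy=4))
E
```

```text
[0.53860616 0.04962757 0.05144775]
```

View pics/s1.png

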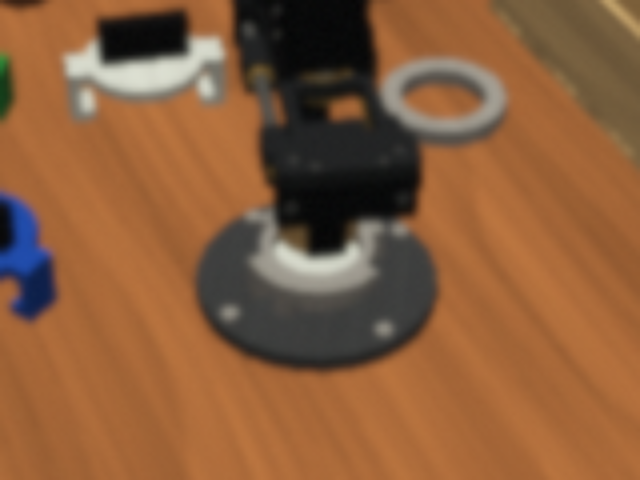

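The side crop shows the blank above the mouth, roughly centred at (320,250). I lower it slowly.

Call:
apply_moves --moves '[[[0, 0, 0.004], 0], [[0, 0, 0.004], 0], [[0, 0, 0.002], 0], [[0, 0, 0], 0]]'

```text
time_s: 9.95
tcp_pos: [0.5376, 0.0491, 0.0392]
ee_rot: [[0.969, -0.248, -0.002], [-0.248, -0.969, -0.001], [-0.001, 0.001, -1.0]]
wrist_force: [-0.2, -0.0, 0.2]
gripper_width: 0.54
gripper_force: 30.0
```

Call:
apply_moves --moves '[[[0, 0, 0.002], 0], [[0, 0, 0.002], 0], [[0, 0, 0], 0], [[0, 0, 0], 0]]'

```text
time_s: 10.28
tcp_pos: [0.5382, 0.0492, 0.0359]
ee_rot: [[0.969, -0.248, -0.0], [-0.248, -0.969, -0.0], [-0.0, 0.0, -1.0]]
wrist_force: [-0.1, -0.1, -0.8]
gripper_width: 0.546
gripper_force: 30.0
```

The blank went in without contact force; its underside is about 5 mm below the lip. I release it.

Call:
apply_moves --hand 0.08 --moves '[[[0, 0, 0], 0], [[0, 0, 0], 0], [[0, 0, 0], 0], [[0, 0, 0], 0], [[0, 0, 0], 0]]'

```text
time_s: 10.7
tcp_pos: [0.5383, 0.0492, 0.0362]
ee_rot: [[0.969, -0.248, 0.0], [-0.248, -0.969, 0.0], [0.0, -0.0, -1.0]]
wrist_force: [0.4, 0.2, 1.1]
gripper_width: 0.835
gripper_force: 0.0
```

Call:
apply_moves --hand 0.08 --moves '[[[0, 0, 0], 0], [[0, 0, -0.01], 0], [[0, 0, -0.03], 0], [[-0.02, 0, -0.035], 0], [[-0.02, 0, -0.035], 0]]'

```text
time_s: 11.12
tcp_pos: [0.4992, 0.0589, 0.1473]
ee_rot: [[0.968, -0.249, -0.001], [-0.249, -0.968, -0.001], [-0.001, 0.001, -1.0]]
wrist_force: [0.0, 0.9, 0.9]
gripper_width: 0.917
gripper_force: 0.0
```

Call:
apply_moves --moves '[[[-0.03, 0, -0.01], 0], [[0, 0, 0], 0], [[0, 0, 0], 0], [[0, 0, 0], 0]]'

```text
time_s: 11.45
tcp_pos: [0.4706, 0.0667, 0.1564]
ee_rot: [[0.969, -0.248, 0.001], [-0.248, -0.969, 0.0], [0.001, -0.0, -1.0]]
wrist_force: [-0.2, -1.0, -0.1]
gripper_width: 0.919
gripper_force: 0.0
```

```bash
python3 look.py w6 cap cap_claw cap_grip; python3 - <<'E'
from seg import *
p=imaging.capture("wrist")
try:print(models.place_of(p,"blank")[:1])
except Exception as e:print(e)
E
```

```text
t 11.5 [0.4707 0.0665 0.1559] x [ 9.687e-01 -2.482e-01 -2.000e-04] eye [0.538 0.049 0.317]
cap 0.65 [ 69. 233.] [0.5046 0.264  0.    ]
cap 0.64 [276. 358.] [0.3542 0.1332 0.    ]
cap_claw 0.57 [ 56. 184.] [0.5438 0.2581 0.    ]
cap_grip 0.62 [264. 396.] [0.3561 0.1363 0.053 ]
[{'at': [0.4956, 0.2525], 'confidence': 0.88}]
```

View pics/w6.png

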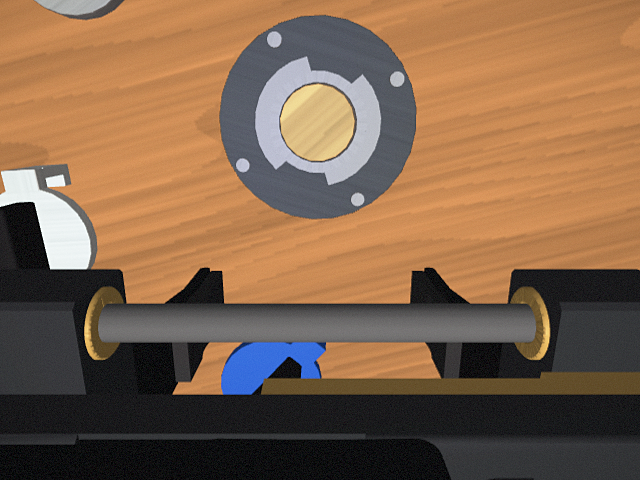

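The blank is seated in the cavity at (317,121). Next is the cap.

Call:
apply_moves --moves '[[[-0.016, -0.0334, -0.0075], 0], [[-0.016, -0.0334, -0.0075], 0], [[-0.016, -0.0334, -0.0075], 0], [[-0.016, -0.0334, -0.0075], 0], [[-0.016, -0.0334, -0.0075], 0]]'

```text
time_s: 12.17
tcp_pos: [0.434, 0.2497, 0.1935]
ee_rot: [[0.969, -0.249, -0.0], [-0.249, -0.969, -0.001], [-0.0, 0.001, -1.0]]
wrist_force: [0.2, 0.1, -0.7]
gripper_width: 0.92
gripper_force: 0.0
```

Call:
apply_moves --moves '[[[-0.016, -0.0334, -0.0075], 0], [[0, 0, 0], 0], [[0, 0, 0], 0], [[0, 0, 0], 0]]'

```text
time_s: 12.5
tcp_pos: [0.4269, 0.2842, 0.2002]
ee_rot: [[0.969, -0.248, -0.001], [-0.248, -0.969, -0.002], [-0.001, 0.002, -1.0]]
wrist_force: [0.5, -0.8, 0.3]
gripper_width: 0.924
gripper_force: 0.0
```

```bash
python3 look.py w7 cap cap_claw cap_grip; cat > cap.py <<'E'
from pot import *
p=imaging.capture("wrist");print(np.round(r.sense()["joints"],1),np.round(r.sense()["tcp_pos"],4))
hsv=cv2.cvtColor(p["frame"],cv2.COLOR_BGR2HSV);S,V=hsv[...,1],hsv[...,2]
c=np.array([.505,.265]);yy=np.mgrid[:480,:640][0]
nr=lambda z,R:(np.hypot(*(back_all(p,z)-c).transpose(2,0,1))<R)&(yy<265)
m=((V<60)&nr(.068,.038)).astype(np.uint8)
k=max(cv2.findContours(m,0,1)[0],key=cv2.contourArea)
P=back(p,k[:,0],.068).astype(np.float32);b=cv2.minAreaRect(P*1000);print("grip black @.068",b)
m=((V>175)&(S<60)&nr(.038,.056)).astype(np.uint8)
k=max(cv2.findContours(m,0,1)[0],key=cv2.contourArea)[:,0]
P=back(p,k,.038);q=np.array([*c,.04])
for _ in range(6):
    rr=np.hypot(*(P-q[:2]).T);q=circ(P[abs(rr-.04)<.004],q[:2],.04)
print("disc@.038",q);X=P-q[:2];rr=np.hypot(*X.T);a=np.arctan2(X[:,1],X[:,0]);f=rr>.047
z=np.exp(2j*a[f]).mean();print("bar ends yaw",np.degrees(np.angle(z)/2),[np.round(X[f&(np.cos(a-np.angle(z)/2)*s>0)].mean(0),4) for s in(1,-1)],rr.max())
E
python3 cap.py
```

```text
t 12.55 [0.427  0.2836 0.2002] x [ 0.9685 -0.249  -0.001 ] eye [0.494 0.267 0.361]
cap 0.78 [493. 240.] [0.3534 0.1348 0.    ]
cap 0.6 [289. 264.] [0.3773 0.3231 0.    ]
cap 0.57 [316. 108.] [0.5062 0.2639 0.    ]
cap_claw 0.77 [301. 229.] [ 0.4071  0.3038 -0.    ]
cap_claw 0.76 [247. 368.] [0.2813 0.3928 0.    ]
cap_claw 0.59 [465. 269.] [0.3312 0.1649 0.    ]
cap_grip 0.66 [517. 261.] [0.3521 0.1384 0.053 ]
cap_grip 0.6 [315. 103.] [0.5077 0.2645 0.053 ]
cap_grip 0.57 [289. 284.] [0.3776 0.3195 0.053 ]
[ 51.7  12.2 -17.   -0.  -60.9  23.8] [0.4274 0.2834 0.2008]
grip black @.068 ((508.09918212890625, 265.7192077636719), (13.110713005065918, 58.3990592956543), 79.09170532226562)
disc@.038 [0.50816026 0.26595001 0.03912701]
bar ends yaw -11.251640620107928 [array([ 0.0493, -0.0099]), array([-0.0495,  0.0097])] 0.052805393091076534
```

View pics/w7.png

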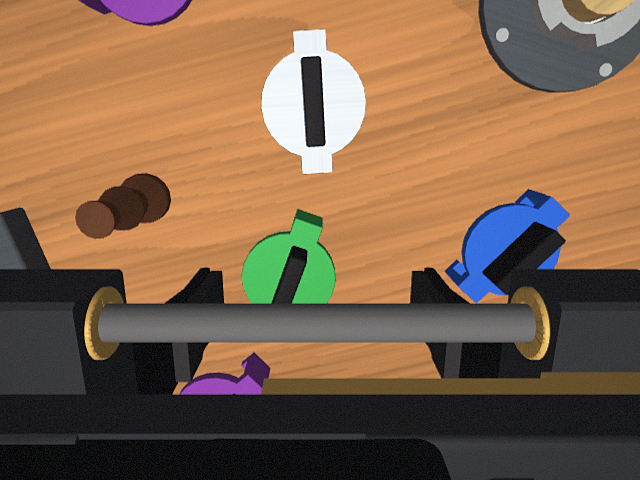

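The white cap is at (313,102) with its bar aligned to yaw -11°. The green (289,270), blue (515,240) and purple look-alikes stay untouched.

Call:
apply_moves --moves '[[[0.0166, -0.0006, 0.02], 0], [[0.0166, -0.0006, 0.02], 0], [[0.0166, -0.0006, 0.02], 0], [[0.0166, -0.0006, 0.02], 0], [[0.0166, -0.0005, 0.02], -3.3]]'

```text
time_s: 13.17
tcp_pos: [0.5093, 0.2658, 0.1002]
ee_rot: [[0.981, -0.192, 0.0], [-0.192, -0.981, 0.0], [0.0, -0.0, -1.0]]
wrist_force: [0.2, 0.8, -0.0]
gripper_width: 0.919
gripper_force: 0.0
```

Call:
apply_moves --hand 0.05 --moves '[[[0, 0, 0], 0], [[0, 0, 0], 0], [[0, 0, 0], 0], [[0, 0, 0], 0]]'

```text
time_s: 13.5
tcp_pos: [0.5084, 0.2671, 0.1025]
ee_rot: [[0.981, -0.192, 0.002], [-0.192, -0.981, 0.001], [0.001, -0.002, -1.0]]
wrist_force: [0.0, 0.6, -0.3]
gripper_width: 0.7
gripper_force: 0.0
```

```bash
python3 look.py w8 cap cap_grip
```

```text
t 13.55 [0.5083 0.2673 0.1026] x [ 0.9814 -0.1918  0.0016] eye [0.576 0.254 0.263]
cap 0.77 [323. 235.] [0.5052 0.2634 0.    ]
cap 0.74 [128.  66.] [0.6316 0.3595 0.    ]
cap_grip 0.73 [322. 254.] [0.5091 0.2641 0.053 ]
cap_grip 0.63 [77. 51.] [0.6315 0.3602 0.053 ]
```

View pics/w8.png

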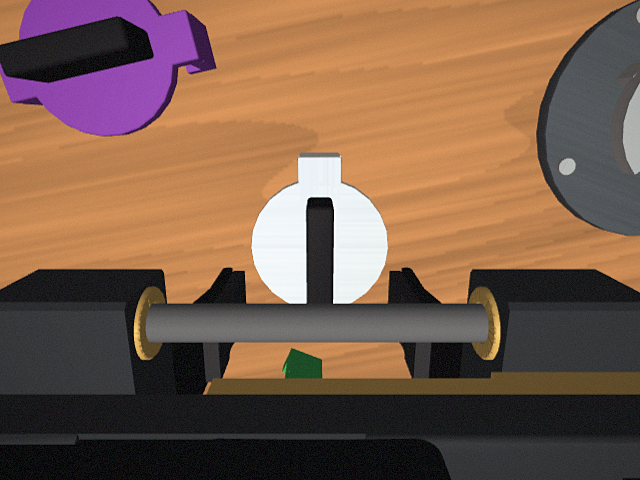

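The grip bar at (320,250) is midway between the fingers (240–395). I lower and grip it.

Call:
apply_moves --moves '[[[0, 0, 0.025], 0], [[0, 0, 0.02], 0], [[0, 0, 0.01], 0], [[0, 0, 0.0045], 0], [[0, 0, 0], 0]]'

```text
time_s: 14.07
tcp_pos: [0.5079, 0.2667, 0.0411]
ee_rot: [[0.981, -0.192, -0.001], [-0.192, -0.981, -0.001], [-0.001, 0.001, -1.0]]
wrist_force: [-0.3, 0.1, -0.3]
gripper_width: 0.575
gripper_force: 0.0
```

Call:
apply_moves --hand 0.0 --moves '[[[0, 0, 0], 0], [[0, 0, 0], 0], [[0, 0, 0], 0], [[0, 0, 0], 0], [[0, 0, 0], 0]]'

```text
time_s: 14.48
tcp_pos: [0.5085, 0.267, 0.0422]
ee_rot: [[0.981, -0.192, 0.001], [-0.192, -0.981, 0.001], [0.001, -0.001, -1.0]]
wrist_force: [-0.1, 0.4, 0.1]
gripper_width: 0.282
gripper_force: 0.0
```

Call:
apply_moves --moves '[[[0, 0, 0], 0], [[0, 0, 0], 0], [[0, 0, 0], 0], [[0, 0, 0], 0]]'

```text
time_s: 14.82
tcp_pos: [0.5083, 0.2667, 0.0417]
ee_rot: [[0.981, -0.192, 0.0], [-0.192, -0.981, -0.0], [0.0, 0.0, -1.0]]
wrist_force: [-1.1, 0.2, 1.8]
gripper_width: 0.156
gripper_force: 29.9
```

Call:
apply_moves --moves '[[[0, 0, -0.015], 0], [[0, 0, -0.025], 0], [[0, 0, -0.03], 0], [[0, 0, -0.02], 0], [[0.0055, 0.016, 0], 0]]'

```text
time_s: 15.23
tcp_pos: [0.5134, 0.2537, 0.1362]
ee_rot: [[0.982, -0.188, 0.009], [-0.189, -0.982, 0.006], [0.007, -0.008, -1.0]]
wrist_force: [0.8, -0.5, -1.9]
gripper_width: 0.156
gripper_force: 29.9
```

Call:
apply_moves --moves '[[[0.01, 0.03, 0], 0], [[0.01, 0.03, 0], 0], [[0.01, 0.03, 0], 0], [[0.01, 0.03, 0], 0], [[0.01, 0.03, 0], 0]]'

```text
time_s: 15.65
tcp_pos: [0.5301, 0.0917, 0.1308]
ee_rot: [[0.981, -0.192, -0.002], [-0.192, -0.981, -0.0], [-0.002, 0.001, -1.0]]
wrist_force: [0.3, 0.5, -1.8]
gripper_width: 0.158
gripper_force: 29.9
```

Call:
apply_moves --moves '[[[0.0096, 0.026, 0], 0], [[0.006, 0.016, 0], 0], [[0, 0, 0], 6.6], [[0, 0, 0], 6.6], [[0, 0, 0], 6.6]]'

```text
time_s: 16.07
tcp_pos: [0.5374, 0.0482, 0.1307]
ee_rot: [[0.854, -0.519, -0.002], [-0.519, -0.854, -0.0], [-0.002, 0.001, -1.0]]
wrist_force: [0.2, -0.4, -2.8]
gripper_width: 0.155
gripper_force: 29.9
```

Call:
apply_moves --moves '[[[0, 0, 0], 0], [[0, 0, 0], 0], [[0, 0, 0], 0], [[0, 0, 0], 0], [[0, 0, 0], 0]]'

```text
time_s: 16.48
tcp_pos: [0.538, 0.0491, 0.1314]
ee_rot: [[0.859, -0.512, -0.0], [-0.512, -0.859, -0.0], [-0.0, 0.0, -1.0]]
wrist_force: [0.1, -0.3, -2.3]
gripper_width: 0.156
gripper_force: 29.9
```

```bash
python3 look.py w9 cap cap_claw notch pot pot_mouth; python3 - <<'E'
from pot import *
X=[];A=[]
for i in range(3):
    p=imaging.capture("side");s=r.sense();X.append(s["tcp_pos"]);A.append(np.degrees(np.arctan2(*s["ee_rot"][1::-1,0])))
print(np.mean(X,0),A)
cv2.imwrite("pics/s2.png",cv2.resize(p["frame"][140:290,240:440],None,fx=3.5,fy=3.5))
E
```

```text
t 16.5333 [0.5381 0.0491 0.1315] x [ 8.589e-01 -5.121e-01 -1.000e-04] eye [0.598 0.014 0.292]
cap 0.97 [321. 261.] [0.5098 0.0618 0.    ]
notch 0.64 [314. 168.] [0.5752 0.0291 0.035 ]
[0.53813327 0.04903292 0.13158225] [np.float64(-30.85733486476235), np.float64(-30.859157806897755), np.float64(-30.861025867556403)]
```

View pics/w9.png

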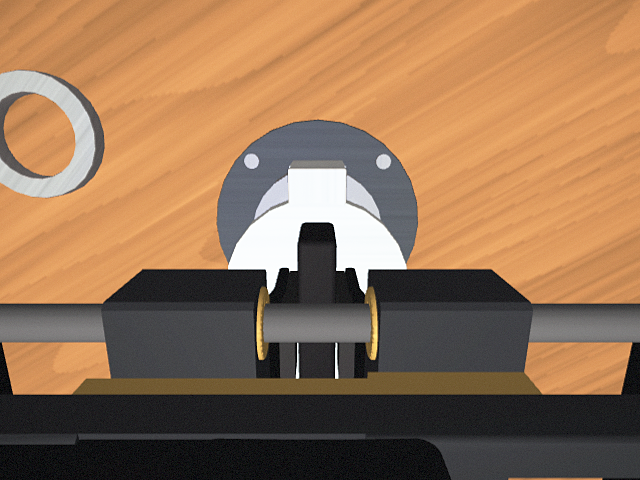

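The cap's claw leg at (317,180) lines up with the notch, symmetric between the base screws at (251,161) and (383,161). I lower it.

Call:
apply_moves --moves '[[[0, 0, 0.015], 0], [[0, 0, 0.02], 0], [[0, 0, 0.01], 0], [[0, 0, 0.003], 0], [[0, 0, 0], 0]]'

```text
time_s: 17.35
tcp_pos: [0.5377, 0.0488, 0.0827]
ee_rot: [[0.858, -0.513, -0.002], [-0.513, -0.858, -0.001], [-0.001, 0.002, -1.0]]
wrist_force: [-0.7, 0.2, -3.4]
gripper_width: 0.162
gripper_force: 29.9
```

Call:
apply_moves --moves '[[[0, 0, 0], 0], [[0, 0, 0.004], 0], [[0, 0, 0.004], 0], [[0, 0, 0.004], 0], [[0, 0, 0], 0]]'

```text
time_s: 17.77
tcp_pos: [0.5375, 0.0488, 0.0708]
ee_rot: [[0.858, -0.513, -0.001], [-0.513, -0.858, -0.0], [-0.001, 0.001, -1.0]]
wrist_force: [-0.8, 0.5, -2.8]
gripper_width: 0.16
gripper_force: 29.9
```

Call:
apply_moves --moves '[[[0, 0, 0.003], 0], [[0, 0, 0.003], 0], [[0, 0, 0.002], 0], [[0, 0, 0], 0], [[0, 0, 0], 0]]'

```text
time_s: 18.18
tcp_pos: [0.5383, 0.0491, 0.0639]
ee_rot: [[0.858, -0.513, 0.0], [-0.513, -0.858, 0.0], [0.0, -0.0, -1.0]]
wrist_force: [-2.1, 0.8, 1.0]
gripper_width: 0.163
gripper_force: 29.9
```

Call:
apply_moves --moves '[[[0, 0, 0.002], 0], [[0, 0, 0.002], 0], [[0, 0, 0.002], 0], [[0, 0, 0], 0], [[0, 0, 0], 0]]'

```text
time_s: 18.6
tcp_pos: [0.5384, 0.049, 0.0582]
ee_rot: [[0.859, -0.513, 0.001], [-0.513, -0.859, -0.0], [0.001, -0.0, -1.0]]
wrist_force: [-1.6, 0.4, 6.3]
gripper_width: 0.162
gripper_force: 29.9
```

Call:
apply_moves --moves '[[[0, 0, 0.002], 0], [[0, 0, 0.002], 0], [[0, 0, 0.001], 0], [[0, 0, 0], 0], [[0, 0, 0], 0]]'

```text
time_s: 19.02
tcp_pos: [0.5384, 0.049, 0.0539]
ee_rot: [[0.859, -0.513, 0.001], [-0.513, -0.859, -0.0], [0.001, -0.0, -1.0]]
wrist_force: [-4.0, -0.1, 9.5]
gripper_width: 0.158
gripper_force: 30.0
```

Call:
apply_moves --moves '[[[0, 0, 0.001], 0], [[0, 0, 0.001], 0], [[0, 0, 0], 0], [[0, 0, 0], 0]]'

```text
time_s: 19.35
tcp_pos: [0.5384, 0.049, 0.0536]
ee_rot: [[0.859, -0.512, 0.001], [-0.512, -0.859, -0.0], [0.001, -0.0, -1.0]]
wrist_force: [-8.3, 1.7, 20.5]
gripper_width: 0.157
gripper_force: 30.0
```

Fully down (23 N total, feet on the base). I ease off slightly and turn.

Call:
apply_moves --moves '[[[0, 0, -0.001], 0], [[0, 0, 0], 4], [[0, 0, 0], 4], [[0, 0, 0], 4], [[0, 0, 0], 4]]'

```text
time_s: 19.77
tcp_pos: [0.54, 0.0492, 0.0537]
ee_rot: [[0.683, -0.731, 0.004], [-0.731, -0.683, 0.0], [0.003, -0.003, -1.0]]
wrist_force: [-0.8, 0.5, 9.8]
gripper_width: 0.16
gripper_force: 30.0
```

Call:
apply_moves --moves '[[[0, 0, 0], 5], [[0, 0, 0], 5], [[0, 0, 0], 5], [[0, 0, 0], 5], [[0, 0, 0], 0]]'

```text
time_s: 20.18
tcp_pos: [0.5408, 0.0495, 0.0538]
ee_rot: [[0.392, -0.92, 0.006], [-0.92, -0.392, 0.001], [0.002, -0.006, -1.0]]
wrist_force: [0.1, -0.3, 10.3]
gripper_width: 0.158
gripper_force: 30.0
```

Call:
apply_moves --moves '[[[0, 0, 0], 5], [[0, 0, 0], 5], [[0, 0, 0], 5], [[0, 0, 0], 5], [[0, 0, 0], 0]]'

```text
time_s: 20.6
tcp_pos: [0.541, 0.0496, 0.0539]
ee_rot: [[0.054, -0.999, 0.007], [-0.999, -0.054, 0.001], [-0.001, -0.007, -1.0]]
wrist_force: [-0.1, -0.9, 10.3]
gripper_width: 0.161
gripper_force: 30.0
```

Call:
apply_moves --moves '[[[0, 0, 0], 5], [[0, 0, 0], 5], [[0, 0, 0], 5], [[0, 0, 0], 3], [[0, 0, 0], 0]]'

```text
time_s: 21.02
tcp_pos: [0.5411, 0.0496, 0.0539]
ee_rot: [[-0.256, -0.967, 0.007], [-0.967, 0.256, 0.001], [-0.003, -0.006, -1.0]]
wrist_force: [0.3, 0.3, 11.7]
gripper_width: 0.157
gripper_force: 30.0
```

```bash
python3 - <<'E'
from h import *
s=r.sense();print(s["tcp_pos"],np.degrees(np.arctan2(*s["ee_rot"][1::-1,0])),s["wrist_force"],s["moment"],s["joints"])
E
```

```text
[0.5411024  0.04959205 0.05390959] -104.8574588331559 [ 0.30644307  0.25601449 11.72233387] [-0.00472224  0.01832882  0.04296718] [ 22.39881588  24.61799992 -23.50656487   0.15172514 -41.50444655
 -37.37002643]
```

Call:
apply_moves --moves '[[[0, 0, 0], 3], [[0, 0, 0], 3], [[0, 0, 0], 3], [[0, 0, 0], 0], [[0, 0, 0], 0]]'

```text
time_s: 21.43
tcp_pos: [0.5411, 0.0496, 0.0539]
ee_rot: [[-0.403, -0.915, 0.007], [-0.915, 0.403, 0.001], [-0.003, -0.006, -1.0]]
wrist_force: [-1.3, -1.1, 9.4]
gripper_width: 0.158
gripper_force: 30.0
```

```bash
cat > st.py <<'E'
from h import *
s=r.sense();print(s["time_s"],s["tcp_pos"],np.degrees(np.arctan2(*s["ee_rot"][1::-1,0])),s["wrist_force"],s["moment"])
E
python3 st.py
```

```text
21.4333 [0.54110205 0.0495776  0.05391489] -113.76296499631714 [-1.26107996 -1.05584775  9.42256251] [-0.08963778  0.00442655 -0.00942388]
```

Call:
apply_moves --moves '[[[0, 0, 0], 1.5], [[0, 0, 0], 1.5], [[0, 0, 0.001], 0], [[0, 0, 0.0005], 0], [[0, 0, 0], 0]]'

```text
time_s: 21.85
tcp_pos: [0.5407, 0.0499, 0.0537]
ee_rot: [[-0.448, -0.894, 0.006], [-0.894, 0.448, 0.0], [-0.003, -0.005, -1.0]]
wrist_force: [-3.2, 2.0, 18.2]
gripper_width: 0.16
gripper_force: 30.2
```

```bash
python3 st.py
```

```text
21.85 [0.54073104 0.04989672 0.05365079] -116.61341158606135 [-3.19877411  1.99647166 18.15440084] [0.64305949 1.33207714 0.48799653]
```

The moment has jumped to 0.49 Nm, so it is at the stop, pressed with about 20 N. I check with a picture.

```bash
python3 - <<'E'
from h import *
p=imaging.capture("wrist");q=imaging.capture("side")
a=p["frame"][60:300,120:520];b=cv2.resize(q["frame"][190:280,270:420],(400,240))
cv2.imwrite("pics/f.png",np.vstack([a,b]))
E
python3 st.py
```

```text
21.95 [0.54073136 0.04990727 0.05365322] -116.61439926228532 [-3.70551204  0.89628072 18.87558855] [0.64056509 1.26772514 0.46654429]
```

View pics/f.png

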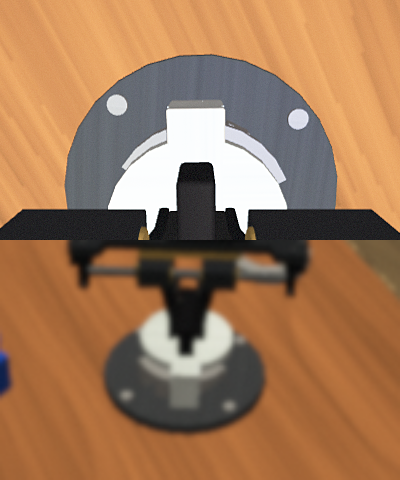

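The cap's leg at (195,120) in the crop has turned under the unbroken lip. The cap is down, gripped and at its stop, so I hand in.

```bash
python3 -c "
from station import r
print(r.finish_job())"
```

```text
the job is handed in; nothing more can be done
None
```

The round blank is in the clamp pot, and the bayonet cap is pushed fully down and turned clockwise to its stop, still gripped and pressed at about 20 N for your locking screw; I handed the job in at 22 s and got no verdict back.

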